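# Clear the slot of a wire tester and close its drive well

### The job

A broken specimen half is lodged in the lipped slot at the front of the tester bed: use the slot scraper, and not the fingers, to push it along the slot and out of its open end into the scrap tray, then stand the scraper back upright on the rubber mat. Then close the well with its cover panel, which is longer than the opening: tilt it, feed its low end deep under the front lip, let the other end down past the head, and draw it back until it lies flat on the ledges with its two ends caught equally under the lip and the head. Leave the other things on the bench where they are.

Things in the scene. Friction and masses are not known exactly. Their poses are not given: they have to be found in the camera images.
- bed: White and grey low machine bed, fixed, 254 x 164 mm plus a tray on its -y side. Origin on the table under the middle of the well; x runs from front lip to head, y across, z up (bed mm below). Ledge tops z = 50, well floor z = 18. Side walls' inner faces y = -74 and 74, 8 thick, top z = 72; side ledges 8 wide, rear ledge from x = 60. Clear opening lip to head: 140 mm.
- seat (a point): On the bed at (0, 0, 50), ledge height, middle of the opening: where the centre of the panel's underside must come. Axes as the bed's: the panel's 160 mm side lies along x, either way round, so that each end is caught 10 mm.
- lip (a point): Middle of the front lip's edge, underside: bed (-70, 0, 72). The lip, 6 thick (top z = 78), covers x = -114 to -70. Under it is the slot, 22 high, running along y: floor z = 50 from its back wall x = -106 to x = -50, shut at y = 74, open at y = -82; the -y side wall begins only at x = -36. The panel's low end goes in here, up to 36 mm deep.
- head (a point): Middle of the lower edge of the head's face: bed (70, 0, 72). The face rises from here to z = 105; below it, z = 50 to 72, a pocket goes 14 mm deep (to x = 84) for the panel's rear end. The head reaches back to x = 140 (knobs to 162), its jaw plate on top to z = 113.
- tray (a point): Middle of the scrap tray's floor: bed (-72, -142, 4). Axes as the bed's. Tray inside 100 mm (x) by 118 mm (y), walls 28 mm above the floor; a 45 degree chute leads down into it from the slot's open end.
- panel: Aluminium cover panel, 160 (x) x 140 (y) x 6 mm, about 0.36 kg, lying flat on the table to one side of the bed (the mat on the other). Origin: centre of its underside; z up out of its handle side. A dark blade handle stands on its middle: 14 mm thick in x, 64 mm long in y, top 48 mm above the underside.
- scraper: Slot scraper, standing upright on the mat. Steel foot 54 (x) x 26 (y) x 12 mm high, spanning x = -42 to +12; upright handle on the origin, 20 mm in x by 14 mm in y, top 118 mm above the underside. Origin: underside, below the handle's axis; the foot sticks out to -x, z up. About 0.2 kg.
- scrap: Broken half of a flat steel specimen, 68 mm long along its y, 16 mm high: wide end 46 mm wide (y = -11 to +33), narrow stub 24 mm wide (y = -35 to -11). Origin: underside, on the centre line. It lies in the slot, mostly under the front lip, its wide end towards the shut end of the slot. About 0.22 kg.
- mat: Flat black rubber mat, 150 x 150 x 4 mm, fixed to the table. Origin: centre of its underside.
- bottle: White bottle, 54 mm across, 130 mm high; bystander. Origin: centre of its underside.
- jaw: Spare steel jaw, 70 x 50 x 50 mm; bystander. Origin: centre of its underside.
- weight: Steel weight, 60 mm across, 50 mm high; bystander. Origin: centre of its underside.
Things that resemble listed ones, but are neither listed nor needed, are in the scene too. There is more than one size of the panel; the one meant has the size given above.

How it is judged (in metres and radians):
On the way, in this order (a step that is already met when the one before it is completed fails the run):
1. the scraper pushes the scrap along the slot (contact force between scraper and scrap above 0.1 N and distance of scrap from where it was at the start of the episode above 0.015 m).
2. the scrap is in the tray (x of scrap in the frame of tray between -0.055 and 0.055 m and y of scrap in the frame of tray between -0.065 and 0.065 m and z of scrap in the frame of tray below 0.04 m), for 0.2 s.
3. the scraper stands upright on the mat again, let go (x of scraper in the frame of mat between -0.08 and 0.08 m and y of scraper in the frame of mat between -0.08 and 0.08 m and z of scraper in the frame of mat between 0.001 and 0.008 m and angle between scraper's own z axis and vertical below 0.08 rad and contact force between the fingers and scraper below 0.05 N), for 0.2 s.
4. the panel is flat on the ledges, its ends under lip and head (x of panel in the frame of seat between -0.006 and 0.006 m and y of panel in the frame of seat between -0.007 and 0.007 m and z of panel in the frame of seat between -0.003 and 0.003 m and angle between panel's own z axis and vertical below 0.03 rad and angle between the x axis of panel and the x axis of bed, either way round below 0.07 rad), for 0.2 s.
At the end, for the whole second after the job is handed in: Scrap in the tray; scraper upright (0.08 rad) on the mat, handle within 80 mm of its middle each way; panel flat on the ledges (height within 3 mm, tilt under 0.03 rad), centred within 6 mm along the bed and 7 mm across, turned under 0.07 rad; all at rest (all of step 2 and all of step 4 and x of scraper in the frame of mat between -0.08 and 0.08 m and y of scraper in the frame of mat between -0.08 and 0.08 m and z of scraper in the frame of mat between 0.001 and 0.008 m and angle between scraper's own z axis and vertical below 0.08 rad and linear speed of each of panel, scraper, scrap below 0.01 m/s); the robot touches nothing.
It fails at once if the fingers touch the scrap (contact force between the fingers and scrap above 0.5 N).
It fails at once if a bystander is disturbed (distance of any of bottle, jaw, weight from where it was at the start of the episode above 0.02 m or angle between any of bottle, jaw, weight's own z axis and vertical above 0.3 rad).
It also fails if it takes over 67 s, if anything falls off the work surface, if the arm or the gripper's body presses on something with over 40 N, if the wrist force passes 120 N, or if a joint passes its speed limit or range.

### The arm

A 6-joint arm with a two-finger parallel gripper is mounted at the origin on the work surface. World frame = base frame: x ahead of the robot, y to its left, z up, the work surface at z = 0. Lengths are in mm, angles in rad, forces in N, time in s.
With the tool pointing down it reaches from about 275 to 1000 mm from the base axis. Payload 8.4 kg.
Tool frame: the origin (TCP) lies on the centre line of the jaws, within the pads' length; the fingertips stand r.tip_reach ahead of it and the grasp point (between the pads) lies 11 mm behind it (r.tip_reach is the distance from the TCP to the fingertips, in mm); z points along the fingers, y is the line along which they close (so a half turn about z gives the same grasp; the last joint's range is limited). The gripper opens to 85 mm and grips with 20 to 120 N. Pads are 22 mm wide; open, the fingers measure 114 mm over their backs; the gripper's body (76 mm by 85 mm) begins 54 mm behind the grasp point. The pads swing forward as they close: fully open they stand 13 mm farther back than shut.
Start: joints at [1.343, 0.353, 1.633, -0, 1.155, -0.002], TCP at [139.927, 609.137, 211.081] pointing down, gripper open.
Joint ranges: [-2.63, 2.63], [-0.92, 2.1], [0.06, 2.66], [-1.3, 4.44], [0, 2.69], [-3.02, 3.02]. Speed limits (rad/s): [2.22, 2.22, 2.79, 3.14, 3.14, 3.14].

### API

Orientations are given as [roll, pitch, yaw] about the fixed x, y, z axes, in that order (R = Rz(yaw) Ry(pitch) Rx(roll)).
In Python, from rig import r gives the robot as it stands.
- The arm moves only by the tool carry_out, never from a script. Its argument "targets" is a list of rows, each an object with "dp": the shift along the tool's x, y, z in mm, a list of three; "yaw": the turn about the tool's z in degrees. A call has 1 to 12 rows; each row is the pose to reach, as a shift and turn from the pose commanded when the call began, along the tool's axes at that moment; what a row does not reach only later rows make up. A row lasts 1/8 s, in which the tool goes at most 62.5 mm and 10.7 degrees, less where a joint would pass 70% of its speed; a pose out of reach is approached as far as the arm can. A call with a gripper value outside its range is refused whole. "fingers" is the opening, from -1 (shut) to 1 (fully open), so that 0 is half open, set as the call begins (left out, the last holds). The fingers move at their own pace and stop on an object; "grip_force" is the grip in N (left out, the last holds). Time passes only in rows, so rows that repeat a pose let the fingers close. It gives the time, the measured TCP pose, the force, the opening and the grip force at its end, in the units of the state.
- r.sense(): the state, without advancing time (a new reading comes with each control period).
- r.grab_frame(name): name is "scene" or "top"; returns the picture (384x512x3 uint8, red, green, blue); there is no depth.
- r.get_calibration(name): a dict with "fx", "fy", "cx", "cy" (pixels), "rvec" (rotation vector, rad) and "tvec" (3), from world to camera coordinates, as OpenCV has them. Camera axes: x right, y down, z forward; pixel columns grow to the right and rows downward; lengths in mm; the calibration is good to about 2 mm. A picture is of the moment at which its call begins. get_calibration takes no time and is no camera call.
- r.sign_off(): hands the job in; it is judged then, once.
The state is a dict: "clock": time; "qpos": joint angles; "qvel": joint speeds; "joint_efforts": joint torques, N m; "eef_pos": TCP position; "tcp_rot": TCP orientation; "contact_force": force on the tool from outside, world axes, zero at the start; "wrist_torque": the same for the moment, N m; "opening": opening from 0.0 (shut) to 1.0 (fully open); "grasp_force": force on a finger pad.
Only numpy, scipy, OpenCV 4.12 (cv2) and the standard library are available. Lean on these libraries where they do the work, as an engineer would, in place of code of your own. Each camera call takes 0.05 s, during which the arm holds its last target. There are 200 camera calls.

## Working session

There is one attempt and no reset: what is moved stays moved. The work goes in short steps, Python scripts to look and compute and a tool call to move; the robot and the scene stay as the last step left them, time stands still between calls to the robot, and variables do not carry over. Pictures are saved under pics/ and viewed, at most 10 in all, crops included, and the job is handed in when it is done.

Besides the shell and the picture viewer there is one more tool, called after "Emit:" as a command line: name --argument value ..., lists and objects as JSON in quotes. carry_out: Moves the arm, as the interface text tells. Its arguments: {"type":"object","properties":{"targets":{"type":"array","items":{"type":"object","properties":{"dp":{"type":"array","items":{"type":"number"}},"yaw":{"type":"number"}}}},"fingers":{"type":"number"},"grip_force":{"type":"number"}},"required":["targets"]}

```bash
ls; mkdir -p pics; python3 - <<'E'
from rig import r
import cv2
for n in("scene","top"):
    im=r.grab_frame(n); cv2.imwrite(f"pics/{n}0.png",im[:,:,::-1]); c=r.get_calibration(n); print(n,c)
print(r.sense(), r.tip_reach)
E
```

```text
pics
scene {'fx': 453.21764952895757, 'fy': 453.21764952895757, 'cx': 257.1379880201488, 'cy': 193.56291167766807, 'rvec': array([ 1.82728191,  1.4575243 , -0.71560406]), 'tvec': array([-107.51572335, -245.68180052, 1553.56714112])}
top {'fx': 372.80305691113887, 'fy': 372.80305691113887, 'cx': 258.7518765311824, 'cy': 188.35223218041483, 'rvec': array([ 2.15446762, -2.05920036,  0.21988804]), 'tvec': array([ -31.63618307,  461.67077059, 1192.70211272])}
{'clock': 0.1, 'qpos': array([ 1.34256599e+00,  3.53585297e-01,  1.63405175e+00,  1.63317026e-05,
        1.15517705e+00, -2.36744769e-03]), 'qvel': array([-1.48208960e-03, -3.06623847e-03, -2.69868081e-03, -1.88730222e-03,
       -3.16820440e-04,  2.86536712e-05]), 'joint_efforts': array([-1.02560934e-03, -6.06358981e+01, -3.42817748e+01, -1.21946023e-04,
        4.05696686e-03,  1.31256260e-05]), 'eef_pos': array([139.84249998, 608.70307294, 210.43618512]), 'tcp_rot': array([-3.14037125e+00, -1.78249197e-05,  2.91572315e+00]), 'contact_force': array([-0.14487926,  0.13643879,  0.75286835]), 'wrist_torque': array([-0.00865895, -0.03566434,  0.01874291]), 'grasp_force': 0.0, 'opening': 1.0015404975532618} 8.0
```

View pics/scene0.png

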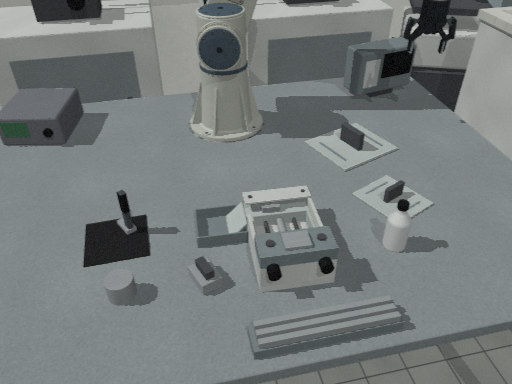

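View pics/top0.png

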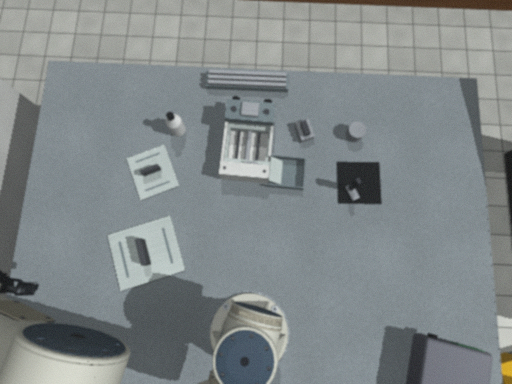

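The scene shows the following (top-view pixels):
- Bed at (248,150), its head up the image (+x) and its tray at (287,172).
- Scraper at (353,188) on the mat at (359,183).
- Two panels with handles: a large one at (146,252) and a smaller one at (152,172). These can be confused, so I'll choose by measured size (160x140).
- Scraper-like: the jaw at (304,130) has a dark block on it. The weight is at (357,130) and the bottle at (175,124).

```bash
cat > h.py <<'E'
import numpy as np,cv2
from rig import r
def cal(n):
    c=r.get_calibration(n); K=np.array([[c['fx'],0,c['cx']],[0,c['fy'],c['cy']],[0,0,1.]])
    return K,cv2.Rodrigues(c['rvec'])[0],c['tvec']
def proj(n,P):
    K,R,t=cal(n); return cv2.projectPoints(np.float64(P).reshape(-1,1,3),cv2.Rodrigues(R)[0],t,K,None)[0][:,0]
def ray(n,px,z):
    K,R,t=cal(n); px=np.atleast_2d(np.float64(px)); d=np.c_[px,np.ones(len(px))]@np.linalg.inv(K).T@R
    o=-R.T@t; return o+d*((z-o[2])/d[:,2])[:,None]
def tri(pa,pb):
    "pixel in scene, pixel in top"
    A=[]
    for n,p in(("scene",pa),("top",pb)):
        K,R,t=cal(n); P=K@np.c_[R,t]; A+= [p[0]*P[2]-P[0],p[1]*P[2]-P[1]]
    return (lambda v:v[:3]/v[3])(np.linalg.svd(np.array(A))[2][-1])
def crop(n,x0,y0,x1,y1,k,f):
    im=r.grab_frame(n); cv2.imwrite(f,cv2.resize(im[y0:y1,x0:x1,::-1],None,fx=k,fy=k,interpolation=cv2.INTER_CUBIC)); return im
E
python3 - <<'E'
from h import *
im=crop("top",100,80,400,300,2.6,"pics/c1.png")
g=im.astype(int).sum(2)/3
# panels
m=((g>165)).astype(np.uint8)
cs,_=cv2.findContours(m,cv2.RETR_EXTERNAL,cv2.CHAIN_APPROX_NONE)
for c in cs:
    if 500<cv2.contourArea(c)<6000:
        x,y,w,h=cv2.boundingRect(c)
        if y<70 or y>300: continue
        for z in(6,72):
            W=ray("top",c[:,0],z)[:,:2].astype(np.float32); q=cv2.minAreaRect(W); print(x,y,w,h,z,np.round(q[0]),np.round(q[1]),round(q[2],1))
m=((g<45)).astype(np.uint8)
cs,_=cv2.findContours(m,cv2.RETR_EXTERNAL,cv2.CHAIN_APPROX_NONE)
for c in cs:
    x,y,w,h=cv2.boundingRect(c)
    if cv2.contourArea(c)>600 and y<300:
        W=ray("top",c[:,0],4)[:,:2].astype(np.float32); q=cv2.minAreaRect(W); print('mat',x,y,w,h,np.round(q[0]),np.round(q[1]),round(q[2],1))
E
```

```text
220 293 69 91 6 [  3. -18.] [220. 230.] 65.8
220 293 69 91 72 [ 13. -18.] [208. 217.] 65.8
108 216 77 75 6 [239. 356.] [189. 218.] 20.2
108 216 77 75 72 [237. 336.] [179. 207.] 20.2
127 145 52 55 6 [516. 363.] [160. 140.] 24.1
127 145 52 55 72 [500. 343.] [151. 133.] 24.1
219 122 64 62 6 [602.  19.] [228. 190.] 82.9
219 122 64 62 72 [581.  17.] [216. 180.] 82.9
mat 338 163 42 40 [ 510. -354.] [139. 141.] 2.6
```

View pics/c1.png

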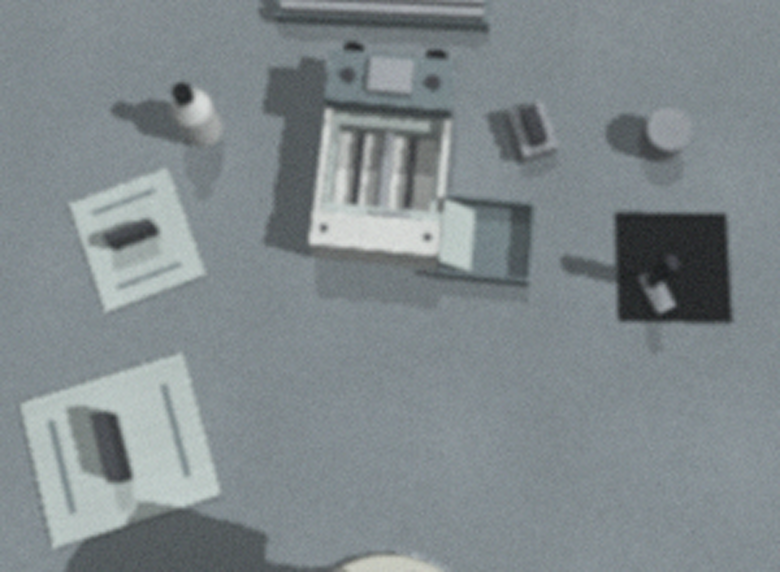

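The panel I want is the smaller one. It measures 160x140 at about (516,363), top pixel (152,172); the large one measures 189x218. Next I'll take closer crops of the bed and scraper.

```bash
python3 - <<'E'
from h import *
s=r.grab_frame("scene")[:,:,::-1]; t=r.grab_frame("top")[:,:,::-1]
np.save("s.npy",s);np.save("t.npy",t)
z=lambda a,k:cv2.resize(a,None,fx=k,fy=k,interpolation=cv2.INTER_CUBIC)
M=np.zeros((600,790,3),np.uint8)
a=z(s[180:300,190:350],3);M[:360,:480]=a
a=z(t[155:210,330:390],5);M[:275,485:785]=a
a=z(s[185:265,75:160],2.9);M[365:365+a.shape[0],:a.shape[1]]=a
a=z(t[118:190,210:315],4);M[300:300+288,365:785]=a
cv2.imwrite("pics/m1.png",M)
for n in("scene","top"):
    K,R,tt=cal(n);print(n,-R.T@tt)
E
```

```text
scene [1366.32347932 -195.68426284  761.81222029]
top [ 201.02876991  -22.18801155 1263.23956714]
```

View pics/m1.png

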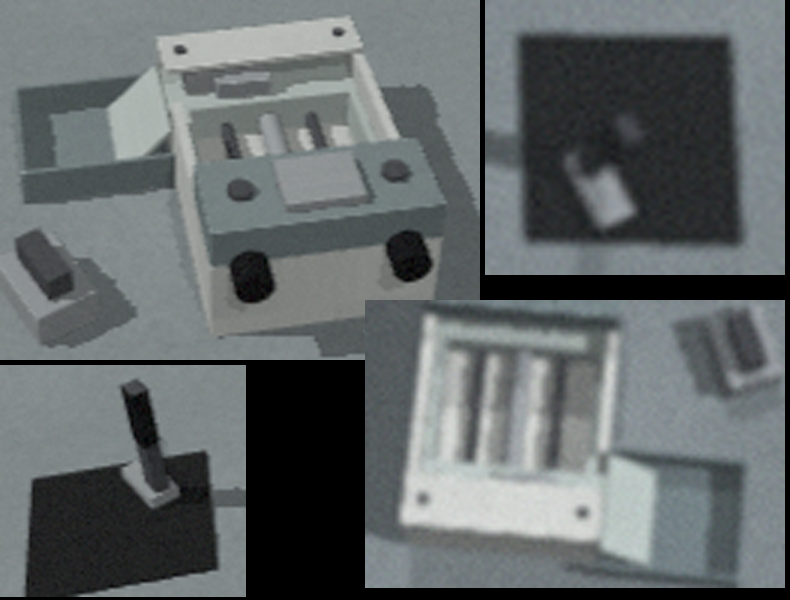

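The crops show:
- The scrap lies under the lip at scene px (262–280, 205–212). That is the -y half of the slot, so there is room behind it on the shut (+y) side.
- The scraper's foot points toward -x,-y. Its handle top is at scene px (121,318−)…

Now I'll compute the poses.

```bash
cat > m.py <<'E'
from h import *
f=lambda m,o,k,p:((np.array(m)-o+.5)/k-.5)+p
T=lambda m:f(m,(365,300),4,(210,118)); S=lambda m:f(m,(0,0),3,(190,180))
pts=[("top",T((400,526)),(-114,82,78)),("top",T((601,543)),(-114,-82,78)),("top",T((424,313)),(70,82,72)),("top",T((617,325)),(70,-82,72)),
("scene",S((158,38)),(-114,-82,78)),("scene",S((355,15)),(-114,82,78)),("scene",S((360,53)),(-70,82,78)),("scene",S((167,70)),(-70,-82,78))]
B=np.array([p[2][:2] for p in pts],float); W=np.array([ray(n,p,b[2])[0][:2] for n,p,b in pts])
def fit(B,W):
    b=B-B.mean(0);w=W-W.mean(0);a=np.arctan2((b[:,0]*w[:,1]-b[:,1]*w[:,0]).sum(),(b*w).sum())
    R=np.array([[np.cos(a),-np.sin(a)],[np.sin(a),np.cos(a)]]);return a,R,W.mean(0)-R@B.mean(0)
if __name__=="__main__":
    for ix in(range(8),range(4),range(4,8)):
        ix=list(ix);a,R,t=fit(B[ix],W[ix]);print("bed",np.degrees(a),t,np.round(W[ix]-B[ix]@R.T-t,1).tolist())
    a,R,t=fit(B,W)
    for m in((215,92),(270,92),(270,75),(217,77)):print("scrap z66",R.T@(ray("scene",S(m),66)[0][:2]-t))
    # mat, foot
    t0=np.load("t.npy").astype(int).mean(2); s0=np.load("s.npy").astype(int).mean(2)
    for n,im,(x0,y0,x1,y1) in(("top",t0,(330,155,390,212)),("scene",s0,(75,180,160,270))):
        sub=im[y0:y1,x0:x1]; m=(sub<75).astype(np.uint8)
        c=max(cv2.findContours(m,cv2.RETR_EXTERNAL,cv2.CHAIN_APPROX_NONE)[0],key=cv2.contourArea)
        q=cv2.minAreaRect(ray(n,cv2.convexHull(c)[:,0]+[x0,y0],4)[:,:2].astype(np.float32));print("mat",n,q)
        f1=np.zeros_like(m);cv2.fillPoly(f1,[cv2.convexHull(c)],1);f1=cv2.erode(f1,np.ones((3,3)))*(sub>100).astype(np.uint8)
        k,l,st,ce=cv2.connectedComponentsWithStats(f1)
        i=1+np.argmax(st[1:,4]);ys,xs=np.nonzero(l==i)
        w=ray(n,np.c_[xs+x0,ys+y0],16)[:,:2].astype(np.float32);print("foot",n,st[i],cv2.minAreaRect(w),w.mean(0))
    print("handle top scene z122",ray("scene",f((134,386),(0,365),2.9,(75,185)),122),"top",ray("top",f((629,127),(485,0),5,(330,155)),122))
    print("weight/bottle/jaw",ray("top",(357,135),0),ray("top",(178,132),0),ray("top",(305,132),25))
E
python3 m.py
```

```text
bed -2.5466011502768966 [614.16309509  36.65339784] [[-5.8, -0.2], [-5.4, -1.6], [-0.7, 1.0], [3.1, 0.5], [1.6, 0.7], [0.7, 3.9], [6.5, -5.9], [0.0, 1.6]]
bed -1.8874232570620255 [611.97713134  36.82986062] [[-2.6, 0.9], [-4.1, -0.4], [2.4, -0.0], [4.4, -0.5]]
bed -3.880606224026021 [616.23877445  34.59125117] [[1.3, 0.1], [-3.5, 3.4], [2.5, -5.4], [-0.2, 1.9]]
scrap z66 [-50.40716528 -45.20976089]
scrap z66 [-42.48742323  -2.27349883]
scrap z66 [-63.26674648   2.30876298]
scrap z66 [-68.52903018 -40.17727327]
mat top ((509.56597900390625, -353.5603942871094), (145.95236206054688, 147.93478393554688), 2.5915799140930176)
foot top [19 34 11 11 73] ((464.38995361328125, -335.1559753417969), (33.49371337890625, 25.256155014038086), 29.355649948120117) [ 464.4586  -335.55463]
mat scene ((457.5539245605469, -355.7635192871094), (267.4535217285156, 149.83302307128906), 1.8116278648376465)
foot scene [ 16  15  40  39 486] ((442.5573425292969, -375.7232666015625), (161.08404541015625, 80.31694793701172), 13.638132095336914) [ 431.07892 -365.34076]
handle top scene z122 [[ 489.3210045  -322.54126901  122.        ]] top [[ 487.99402303 -323.49351291  122.        ]]
weight/bottle/jaw [[ 684.16978369 -352.54383057    0.        ]] [[666.49214743 288.09072635   0.        ]] [[ 677.47749731 -163.64424006   25.        ]]
```

```bash
cat > g.py <<'E'
from h import *
def g(x,y,z,psi=None):
    s=r.sense();p=s['eef_pos'];ps=s['tcp_rot'][2];d=np.array([x,y,z])-p
    c,sn=np.cos(ps),np.sin(ps); dp=[c*d[0]+sn*d[1], sn*d[0]-c*d[1], -d[2]]
    yw=0 if psi is None else -((psi-np.degrees(ps)+180)%360-180)
    print("from",np.round(p,1),"psi",round(np.degrees(ps),2),"F",np.round(s['contact_force'],1),"-> dp",np.round(dp,1),"yaw",round(yw,2),"t",s['clock'],"rows",np.ceil(max(np.linalg.norm(d)/62.5,abs(yw)/10.7)))
E
python3 - <<'E'
from g import *
g(488.6,-323,240,28.5)
# refine bed by edge profiles in top image
from m import fit,B,W
a,R,t=fit(B,W); im=np.load("t.npy").astype(np.float32).mean(2); im=cv2.GaussianBlur(im,(3,3),0)
def edge(p,d,z,sgn,rng=14):
    u=np.arange(-rng,rng,.5); P=np.array([np.r_[R@(np.array(p)+np.array(d)*k)+t,z] for k in u]); q=proj("top",P).astype(np.float32)
    v=cv2.remap(im,q[:,:1],q[:,1:],cv2.INTER_LINEAR)[:,0]; gr=np.gradient(v)*sgn; i=gr.argmax(); 
    w=np.clip(gr[max(0,i-4):i+5],0,None); return round(float((w*u[max(0,i-4):i+5]).sum()/w.sum()),1),round(float(gr[i]),1)
for x in(-30,-10,10,30,50):print("x",x,"wall+y outer",edge((x,82),(0,1),72,-1),"wall-y outer",edge((x,-82),(0,1),72,1))
for x in(-105,-95,-80):print("x",x,"lip ends",edge((x,82),(0,1),78,-1),edge((x,-82),(0,1),78,1))
for y in(-60,-40,-20,0,20,40,60):print("y",y,"lip edge",edge((-70,y),(1,0),78,-1),"lip front",edge((-114,y),(1,0),78,1))
E
```

```text
from [139.9 608.9 210.7] psi 167.06 F [-0.3  0.6  0. ] -> dp [-548.5 -830.2  -29.3] yaw 138.56 t 0.25 rows 16.0
x -30 wall+y outer (0.5, 6.1) wall-y outer (-0.4, 4.1)
x -10 wall+y outer (-1.3, 5.9) wall-y outer (-2.0, 4.1)
x 10 wall+y outer (0.1, 6.4) wall-y outer (-1.5, 4.2)
x 30 wall+y outer (0.4, 6.8) wall-y outer (-2.4, 4.3)
x 50 wall+y outer (-0.5, 5.0) wall-y outer (-1.9, 2.6)
x -105 lip ends (0.6, 6.9) (2.1, 1.4)
x -95 lip ends (-0.5, 5.9) (1.1, 1.5)
x -80 lip ends (0.4, 6.8) (2.1, 1.5)
y -60 lip edge (8.5, 2.5) lip front (-4.5, 5.9)
y -40 lip edge (11.6, 4.5) lip front (-3.0, 5.8)
y -20 lip edge (-4.8, 3.1) lip front (-4.5, 6.0)
y 0 lip edge (-4.0, 2.5) lip front (-2.7, 6.1)
y 20 lip edge (-4.6, 1.0) lip front (-4.5, 5.3)
y 40 lip edge (7.6, 2.5) lip front (-3.1, 5.9)
y 60 lip edge (9.5, 1.2) lip front (-3.0, 5.4)
```

Emit:
carry_out --targets '[{"dp": [-100, -150, -40], "yaw": 20}, {"dp": [-548, -830, -29], "yaw": 138.6}, {"dp": [-548, -830, -29], "yaw": 138.6}, {"dp": [-548, -830, -29], "yaw": 138.6}, {"dp": [-548, -830, -29], "yaw": 138.6}, {"dp": [-548, -830, -29], "yaw": 138.6}, {"dp": [-548, -830, -29], "yaw": 138.6}, {"dp": [-548, -830, -29], "yaw": 138.6}, {"dp": [-548, -830, -29], "yaw": 138.6}, {"dp": [-548, -830, -29], "yaw": 138.6}, {"dp": [-548, -830, -29], "yaw": 138.6}, {"dp": [-548, -830, -29], "yaw": 138.6}]' --fingers 0.2

```text
clock: 1.75
eef_pos: [402.5, -94.1, 236.4]
tcp_rot: [3.141, -0.001, 0.659]
contact_force: [1.1, 0.8, -1.0]
opening: 0.603
grasp_force: 0.0
```

```bash
python3 -c "
from g import *
g(488.6,-323,240,28.5)"
```

```text
from [402.5 -94.1 236.4] psi 37.75 F [ 1.1  0.8 -1. ] -> dp [-72.1 233.7  -3.6] yaw 9.25 t 1.75 rows 4.0
```

Emit:
carry_out --targets '[{"dp": [-72, 230, 0], "yaw": 9}, {"dp": [-72, 230, 0], "yaw": 9}, {"dp": [-72, 230, 0], "yaw": 9}, {"dp": [-72, 230, 0], "yaw": 9}, {"dp": [-72, 230, 0], "yaw": 9}, {"dp": [-72, 230, 0], "yaw": 9}]'

```text
clock: 2.5
eef_pos: [486.9, -316.8, 235.5]
tcp_rot: [-3.14, 0.0, 0.508]
contact_force: [1.2, -0.3, -0.2]
opening: 0.601
grasp_force: 0.0
```

```bash
python3 -c "
from g import *
g(488.6,-323,100,28.5)"
```

```text
from [ 486.9 -316.8  235.5] psi 29.11 F [ 1.2 -0.3 -0.2] -> dp [ -1.6   6.2 135.5] yaw 0.61 t 2.5 rows 3.0
```

Emit:
carry_out --targets '[{"dp": [-2, 6, 60], "yaw": 0.6}, {"dp": [-2, 6, 115], "yaw": 0.6}, {"dp": [-2, 6, 138], "yaw": 0.6}, {"dp": [-2, 6, 138], "yaw": 0.6}]'

```text
clock: 3.0
eef_pos: [487.3, -321.3, 96.6]
tcp_rot: [-3.138, 0.002, 0.499]
contact_force: [0.5, -0.1, 0.3]
opening: 0.601
grasp_force: 0.0
```

Emit:
carry_out --targets '[{"dp": [0, 0, 0]}, {"dp": [0, 0, 0]}, {"dp": [0, 0, 0]}, {"dp": [0, 0, 0]}, {"dp": [0, 0, 0]}]' --fingers -1 --grip_force 80

```text
schema error: expected keys dp, yaw
```

```bash
python3 - <<'E'
from g import *
g(488.6,-323,98,28.5)
im=crop("top",320,140,400,210,5,"pics/g1.png")
s=crop("scene",75,165,175,265,4,"pics/g1s.png")
a=cv2.imread("pics/g1.png");b=cv2.imread("pics/g1s.png");M=np.zeros((400,800,3),np.uint8);M[:350,:400]=a;M[:,400:]=b;cv2.imwrite("pics/g1m.png",M)
E
```

```text
from [ 487.3 -321.3   96.6] psi 28.62 F [ 0.5 -0.1  0.3] -> dp [ 0.4  2.1 -1.4] yaw 0.12 t 3.0 rows 1.0
```

View pics/g1m.png

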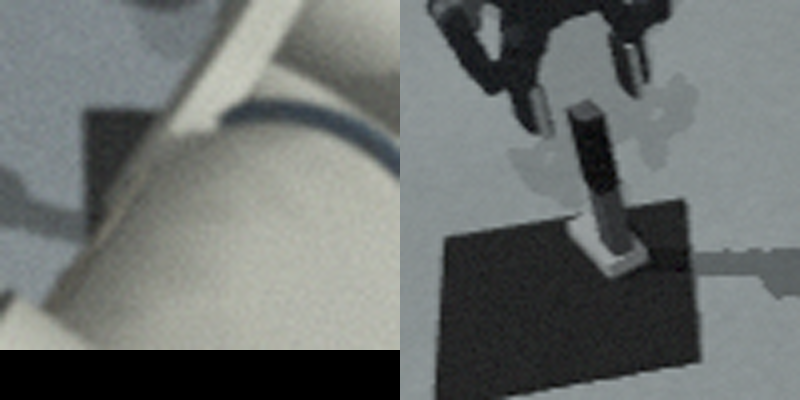

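```bash
python3 - <<'E'
from h import *
P=[[488.6,-323,122],[487.3,-321.3,88],[487.3,-321.3,97]]
for a in(25,-25): 
  ps=np.radians(28.6); P.append([487.3+a*np.sin(ps),-321.3-a*np.cos(ps),89])
print((proj("scene",P)-[75,165])*4+[400,0])
E
```

```text
[[582.71517266 107.01995042]
 [596.59685525 150.88608871]
 [593.76953485 138.98685612]
 [557.51359258 167.54650066]
 [634.12477655 132.02476056]]
```

The scene crop shows the handle top at crop (583,107), between the fingertips at (540,133) and (637,93). The tips sit higher on the handle than I predicted, so I'll go 14 mm lower and then close.

Emit:
carry_out --targets '[{"dp": [0, 2, 14], "yaw": 0}, {"dp": [0, 2, 14], "yaw": 0}]'

```text
clock: 3.35
eef_pos: [489.5, -325.0, 83.8]
tcp_rot: [-3.141, 0.0, 0.498]
contact_force: [-0.0, 0.5, -0.1]
opening: 0.6
grasp_force: 0.0
```

Emit:
carry_out --targets '[{"dp": [0, 0, 0], "yaw": 0}, {"dp": [0, 0, 0], "yaw": 0}, {"dp": [0, 0, 0], "yaw": 0}, {"dp": [0, 0, 0], "yaw": 0}, {"dp": [0, 0, 0], "yaw": 0}]' --fingers -1 --grip_force 80

```text
clock: 3.98
eef_pos: [490.0, -325.3, 84.5]
tcp_rot: [3.141, -0.0, 0.498]
contact_force: [0.1, 0.9, 5.4]
opening: 0.139
grasp_force: 79.3
```

```bash
python3 - <<'E'
from g import *
print(r.sense()['opening'],r.sense()['grasp_force'])
g(488.6,-323,240,-2.5)
E
```

```text
0.13894852962166265 79.33019399642944
from [ 490.  -325.3   84.5] psi 28.54 F [0.1 0.9 5.4] -> dp [-1.000e-01 -2.700e+00 -1.555e+02] yaw 31.04 t 3.975 rows 3.0
```

Emit:
carry_out --targets '[{"dp": [0, 0, -60], "yaw": 0}, {"dp": [0, 0, -115], "yaw": 0}, {"dp": [0, 0, -125], "yaw": 0}]'

```text
clock: 4.35
eef_pos: [491.3, -326.5, 212.7]
tcp_rot: [3.136, -0.003, 0.498]
contact_force: [-0.3, 0.9, -2.2]
opening: 0.145
grasp_force: 79.2
```

```bash
python3 - <<'E'
from g import *
g(592.8,77.2,205,-2.5)
E
```

```text
from [ 491.3 -326.5  212.7] psi 28.55 F [-0.3  0.9 -2.2] -> dp [ 282.1 -306.1    7.7] yaw 31.05 t 4.35 rows 7.0
```

Emit:
carry_out --targets '[{"dp": [282, -306, 5], "yaw": 31}, {"dp": [282, -306, 5], "yaw": 31}, {"dp": [282, -306, 5], "yaw": 31}, {"dp": [282, -306, 5], "yaw": 31}, {"dp": [282, -306, 5], "yaw": 31}, {"dp": [282, -306, 5], "yaw": 31}, {"dp": [282, -306, 5], "yaw": 31}, {"dp": [282, -306, 5], "yaw": 31}, {"dp": [282, -306, 5], "yaw": 31}, {"dp": [282, -306, 5], "yaw": 31}]'

```text
clock: 5.6
eef_pos: [590.5, 77.1, 203.4]
tcp_rot: [3.141, 0.001, -0.044]
contact_force: [-1.0, -0.3, -1.7]
opening: 0.143
grasp_force: 79.2
```

```bash
python3 - <<'E'
from g import *
g(592.8,77.2,132.5,-2.5)
crop("scene",180,150,360,300,4,"pics/s2.png")
E
```

```text
from [590.5  77.1 203.4] psi -2.52 F [-1.  -0.3 -1.7] -> dp [ 2.3 -0.2 70.9] yaw -0.02 t 5.6 rows 2.0
```

View pics/s2.png

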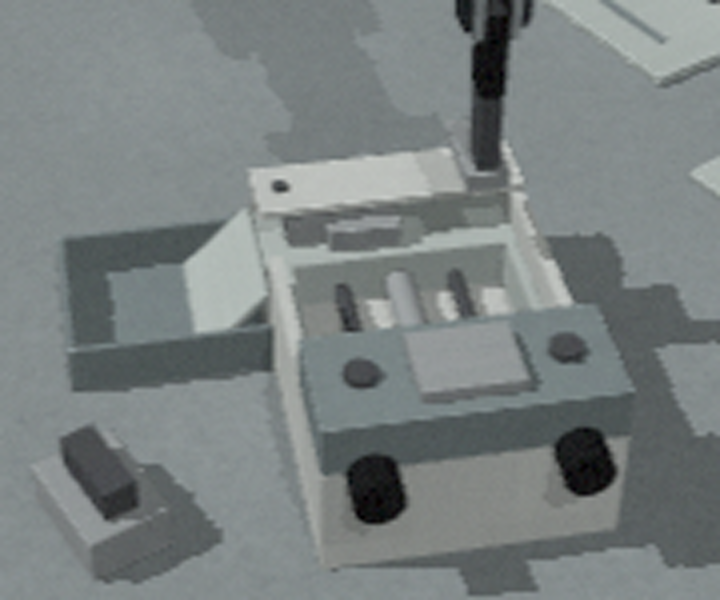

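The crop shows the scraper at (485,185), over the +y end of the well and squared to the bed. The scrap is at (330–415, 220–250), clear of the scraper. I'll lower it and slide the foot under the lip.

Emit:
carry_out --targets '[{"dp": [2, 0, 40], "yaw": 0}, {"dp": [2, 0, 65], "yaw": 0}, {"dp": [2, 0, 70.5], "yaw": 0}, {"dp": [2, 0, 70.5], "yaw": 0}]'

```text
clock: 6.15
eef_pos: [593.4, 77.7, 133.9]
tcp_rot: [-3.142, -0.0, -0.044]
contact_force: [0.7, -0.6, -2.8]
opening: 0.139
grasp_force: 79.1
```

Emit:
carry_out --targets '[{"dp": [-12, 0, 0], "yaw": 0}, {"dp": [-24, 0, 0], "yaw": 0}, {"dp": [-34, 0, 0], "yaw": 0}, {"dp": [-34, 0, 0], "yaw": 0}]'

```text
clock: 6.65
eef_pos: [558.3, 79.8, 133.9]
tcp_rot: [3.142, -0.0, -0.042]
contact_force: [-0.1, 0.1, -1.0]
opening: 0.142
grasp_force: 79.2
```

Emit:
carry_out --targets '[{"dp": [0, 12, 0], "yaw": 0}, {"dp": [0, 22, 0], "yaw": 0}, {"dp": [0, 30, 0], "yaw": 0}, {"dp": [0, 38, 0], "yaw": 0}, {"dp": [0, 46, 0], "yaw": 0}, {"dp": [0, 54, 0], "yaw": 0}, {"dp": [0, 62, 0], "yaw": 0}, {"dp": [0, 70, 0], "yaw": 0}]'

```text
clock: 7.65
eef_pos: [556.1, 9.3, 133.5]
tcp_rot: [3.142, 0.0, -0.043]
contact_force: [0.9, 1.6, -0.9]
opening: 0.141
grasp_force: 79.3
```

Emit:
carry_out --targets '[{"dp": [0, 8, 0], "yaw": 0}, {"dp": [0, 16, 0], "yaw": 0}, {"dp": [0, 24, 0], "yaw": 0}, {"dp": [0, 32, 0], "yaw": 0}, {"dp": [0, 40, 0], "yaw": 0}, {"dp": [0, 48, 0], "yaw": 0}, {"dp": [0, 56, 0], "yaw": 0}, {"dp": [0, 64, 0], "yaw": 0}, {"dp": [0, 72, 0], "yaw": 0}, {"dp": [0, 78, 0], "yaw": 0}, {"dp": [0, 78, 0], "yaw": 0}]'

```text
clock: 9.02
eef_pos: [552.6, -68.8, 133.3]
tcp_rot: [3.141, 0.0, -0.043]
contact_force: [0.7, 1.0, -1.7]
opening: 0.139
grasp_force: 79.3
```

```bash
python3 - <<'E'
from g import *
g(0,0,0)
crop("scene",180,140,360,290,4,"pics/s3.png")
E
```

```text
from [552.6 -68.8 133.3] psi -2.47 F [ 0.7  1.  -1.7] -> dp [-555.   -45.   133.3] yaw 0 t 9.025 rows 10.0
```

View pics/s3.png

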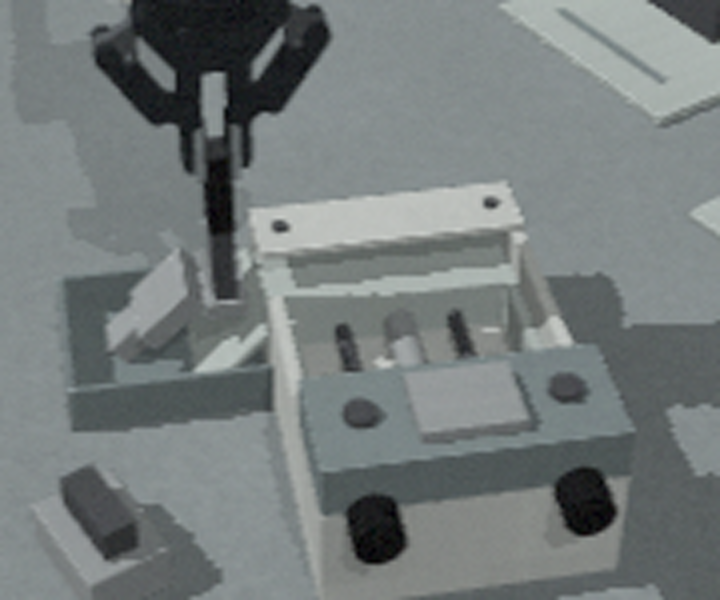

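The scrap is over the tray at crop (110–185, 255–350). Its upper end still leans on the scraper foot at (215,300), which is clear of the slot. Lifting the scraper straight up should let it drop.

Emit:
carry_out --targets '[{"dp": [0, -2, -15], "yaw": 0}, {"dp": [0, -2, -35], "yaw": 0}, {"dp": [0, 0, -75], "yaw": 0}, {"dp": [0, 0, -85], "yaw": 0}]'

```text
clock: 9.57
eef_pos: [554.5, -68.4, 221.8]
tcp_rot: [3.141, -0.005, -0.042]
contact_force: [0.3, -0.4, -2.2]
opening: 0.139
grasp_force: 79.3
```

```bash
python3 - <<'E'
from g import *
g(490,-325.3,205,28.5)
crop("scene",180,140,360,290,4,"pics/s4.png")
E
```

```text
from [554.5 -68.4 221.8] psi -2.43 F [ 0.3 -0.4 -2.2] -> dp [-53.5 259.4  16.8] yaw -30.93 t 9.575 rows 5.0
```

View pics/s4.png

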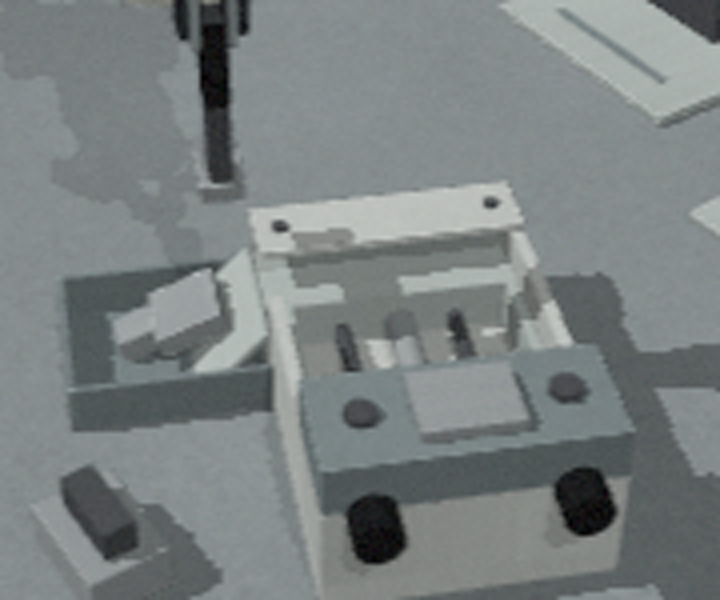

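The scrap is now in the tray at crop (110–225, 270–360). Its narrow end is on the floor and its wide end is on the foot of the chute. I'll check its coordinates and put the scraper back.

Emit:
carry_out --targets '[{"dp": [-53, 259, 0], "yaw": -31}, {"dp": [-53, 259, 0], "yaw": -31}, {"dp": [-53, 259, 0], "yaw": -31}, {"dp": [-53, 259, 0], "yaw": -31}, {"dp": [-53, 259, 0], "yaw": -31}, {"dp": [-53, 259, 0], "yaw": -31}, {"dp": [-53, 259, 0], "yaw": -31}, {"dp": [-53, 259, 0], "yaw": -31}]'

```text
clock: 10.62
eef_pos: [488.9, -323.5, 218.2]
tcp_rot: [-3.141, 0.0, 0.499]
contact_force: [-0.5, 0.3, -3.1]
opening: 0.14
grasp_force: 79.2
```

```bash
python3 - <<'E'
from g import *
g(490,-325.3,86.5,28.5)
a=np.radians(-2.5);R=np.array([[np.cos(a),-np.sin(a)],[np.sin(a),np.cos(a)]])
for z in(20,35):
  for m in((170,315),(150,318)): print(z,R.T@(ray("scene",((m[0])/4+180,m[1]/4+140),z)[0][:2]-[611,36.3])-[-72,-142])
E
```

```text
from [ 488.9 -323.5  218.2] psi 28.62 F [-0.5  0.3 -3.1] -> dp [1.000e-01 2.100e+00 1.317e+02] yaw 0.12 t 10.625 rows 3.0
20 [-14.67208787   6.65108009]
20 [-14.12230775  -5.88016021]
35 [2.54377192 5.36771357]
35 [ 3.08243507 -6.91013564]
```

Emit:
carry_out --targets '[{"dp": [0, 2, 60], "yaw": 0}, {"dp": [0, 2, 105], "yaw": 0}, {"dp": [0, 2, 125], "yaw": 0}, {"dp": [0, 2, 130], "yaw": 0}, {"dp": [0, 2, 133], "yaw": 0}, {"dp": [0, 2, 133.5], "yaw": 0}]'

```text
clock: 11.38
eef_pos: [490.5, -326.6, 86.0]
tcp_rot: [3.14, -0.001, 0.499]
contact_force: [0.4, -0.2, -1.4]
opening: 0.14
grasp_force: 79.2
```

```bash
python3 - <<'E'
from g import *
g(490,-325.3,84.5,28.5)
E
```

```text
from [ 490.5 -326.6   86. ] psi 28.57 F [ 0.4 -0.2 -1.4] -> dp [ 0.2 -1.3  1.5] yaw 0.07 t 11.375 rows 1.0
```

Emit:
carry_out --targets '[{"dp": [0, 0, 1], "yaw": 0}, {"dp": [0, 0, 2], "yaw": 0}, {"dp": [0, 0, 2], "yaw": 0}]'

```text
clock: 11.75
eef_pos: [490.5, -326.9, 84.4]
tcp_rot: [3.14, -0.001, 0.498]
contact_force: [-0.6, 1.3, 7.1]
opening: 0.142
grasp_force: 80.5
```

Emit:
carry_out --targets '[{"dp": [0, 0, 0], "yaw": 0}, {"dp": [0, 0, 0], "yaw": 0}, {"dp": [0, 0, 0], "yaw": 0}, {"dp": [0, 0, 0], "yaw": 0}]' --fingers 0.3

```text
clock: 12.25
eef_pos: [489.7, -326.4, 82.9]
tcp_rot: [-3.141, 0.0, 0.498]
contact_force: [1.1, 0.0, -0.1]
opening: 0.655
grasp_force: 0.0
```

Emit:
carry_out --targets '[{"dp": [0, 0, -40], "yaw": 0}, {"dp": [0, 0, -100], "yaw": 0}, {"dp": [0, 0, -150], "yaw": 0}, {"dp": [0, 0, -150], "yaw": 0}]'

```text
clock: 12.75
eef_pos: [491.9, -327.8, 237.6]
tcp_rot: [3.135, -0.004, 0.498]
contact_force: [0.8, 0.0, -0.5]
opening: 0.65
grasp_force: 0.0
```

```bash
python3 - <<'E'
from g import *
g(516,363,240,24.1)
s=crop("scene",75,165,175,265,4,"pics/x.png").astype(int).mean(2)
# panel handle & outline from the first top picture
t=np.load("t.npy").astype(np.float32).mean(2)
sub=t[140:205,120:185]
c=max(cv2.findContours((sub>165).astype(np.uint8),cv2.RETR_EXTERNAL,cv2.CHAIN_APPROX_NONE)[0],key=cv2.contourArea)
print("panel",cv2.minAreaRect(ray("top",c[:,0]+[120,140],6)[:,:2].astype(np.float32)))
f=np.zeros(sub.shape,np.uint8);cv2.fillPoly(f,[c],1);m=((sub<75)&(f>0)).astype(np.uint8)
ys,xs=np.nonzero(m);print("handle",cv2.minAreaRect(ray("top",np.c_[xs+120,ys+140],48)[:,:2].astype(np.float32)),len(xs))
E
```

```text
from [ 491.9 -327.8  237.6] psi 28.55 F [ 0.8  0.  -0.5] -> dp [ 351.3 -595.3   -2.4] yaw 4.45 t 12.75 rows 12.0
panel ((516.4148559570312, 362.8966064453125), (160.63018798828125, 140.0076141357422), 24.141395568847656)
handle ((508.6545104980469, 357.8125), (16.44289779663086, 60.5007438659668), 25.555444717407227) 68
```

View pics/x.png

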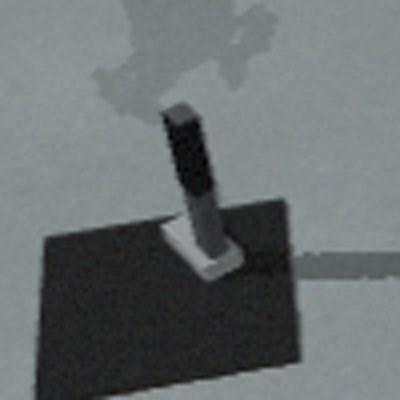

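The crop shows the scraper standing upright on the mat, with its base at (205,255) and its handle top at (180,110). Next is the panel.

Emit:
carry_out --targets '[{"dp": [351, -595, 0], "yaw": 4.5}, {"dp": [351, -595, 0], "yaw": 4.5}, {"dp": [351, -595, 0], "yaw": 4.5}, {"dp": [351, -595, 0], "yaw": 4.5}, {"dp": [351, -595, 0], "yaw": 4.5}, {"dp": [351, -595, 0], "yaw": 4.5}, {"dp": [351, -595, 0], "yaw": 4.5}, {"dp": [351, -595, 0], "yaw": 4.5}, {"dp": [351, -595, 0], "yaw": 4.5}, {"dp": [351, -595, 0], "yaw": 4.5}, {"dp": [351, -595, 0], "yaw": 4.5}, {"dp": [351, -595, 0], "yaw": 4.5}]' --fingers 1

```text
clock: 14.3
eef_pos: [512.5, 367.4, 230.5]
tcp_rot: [-3.141, 0.002, 0.423]
contact_force: [0.3, 0.0, 0.1]
opening: 1.003
grasp_force: 0.0
```

```bash
python3 - <<'E'
from g import *
g(516.4,362.9,120,24.1)
E
```

```text
from [512.5 367.4 230.5] psi 24.26 F [0.3 0.  0.1] -> dp [  1.7   5.8 110.5] yaw 0.16 t 14.3 rows 2.0
```

Emit:
carry_out --targets '[{"dp": [2, 6, 55], "yaw": 0}, {"dp": [2, 6, 110], "yaw": 0}, {"dp": [2, 6, 165], "yaw": 0}, {"dp": [2, 6, 195], "yaw": 0}, {"dp": [2, 6, 203], "yaw": 0}, {"dp": [2, 6, 203], "yaw": 0}]'

```text
clock: 15.05
eef_pos: [517.8, 358.8, 29.8]
tcp_rot: [3.141, 0.001, 0.419]
contact_force: [0.4, 0.6, 1.3]
opening: 0.999
grasp_force: 0.0
```

Emit:
carry_out --targets '[{"dp": [0, 0, 0], "yaw": 0}, {"dp": [0, 0, 0], "yaw": 0}, {"dp": [0, 0, 0], "yaw": 0}, {"dp": [0, 0, 0], "yaw": 0}]' --fingers -1 --grip_force 25

```text
clock: 15.55
eef_pos: [518.1, 359.5, 30.4]
tcp_rot: [-3.142, -0.001, 0.42]
contact_force: [-0.5, 0.5, 1.0]
opening: 0.145
grasp_force: 0.0
```

```bash
python3 - <<'E'
from g import *
s=r.sense();print(s['opening'],s['grasp_force'])
g(516.4,362.9,24,24.1)
E
```

```text
0.14532811488480502 0.0
from [518.1 359.5  30.4] psi 24.05 F [-0.5  0.5  1. ] -> dp [-0.2 -3.8  6.4] yaw -0.05 t 15.55 rows 1.0
```

```bash
python3 - <<'E'
from g import *
s=r.grab_frame("scene")[:,:,::-1];cv2.imwrite("pics/p1.png",cv2.resize(s[110:230,340:450],None,fx=5,fy=5,interpolation=cv2.INTER_CUBIC))
print(r.sense()['opening'])
P=[[518,359.5,30.4],[518,359.5,22],[516.4,362.9,48],[516.4,362.9,6]]
print((proj("scene",P)-[340,110])*5)
E
```

```text
0.05044439499540036
[[261.44058895 400.9063425 ]
 [258.59789817 413.45069306]
 [272.0848056  371.60892278]
 [257.78133267 434.35194605]]
```

View pics/p1.png

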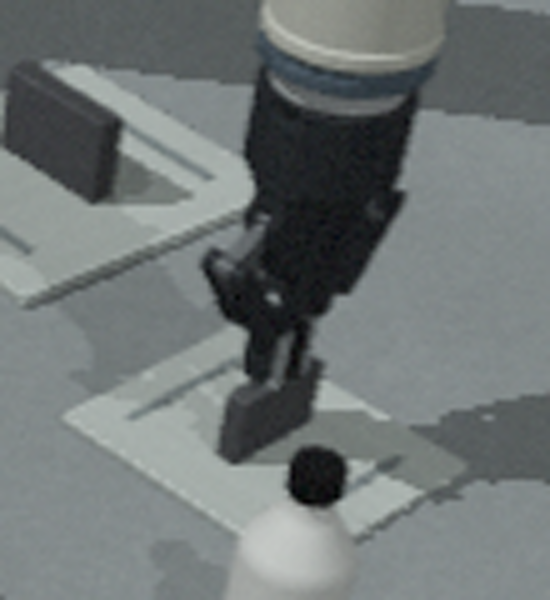

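The crop shows the fingers shut at the top edge of the handle, at (262–303, 375), and not around it. I'll check the fingertip height numerically against the s3 picture, where the tips were at (190–245, 170).

```bash
python3 - <<'E'
from g import *
for z in(125,133,144,155): print(z,(proj("scene",[[552.6,-68.8,z]])-[180,140])*4)
print("base s3",(proj("scene",[[552.6,-68.8,53]])-[180,140])*4,"base s2",(proj("scene",[[590.5,77.1,123]])-[180,150])*4)
for z in(22,30,40,48,50,58): print(z,(proj("scene",[[518,359.5,z]])-[340,110])*5)
g(0,0,0)
E
```

```text
125 [[215.70608839 208.31107129]]
133 [[215.2111201  197.23420996]]
144 [[214.522799   181.83031934]]
155 [[213.82535415 166.22224901]]
base s3 [[219.95851616 303.47586032]] base s2 [[478.90709743 175.42069446]]
22 [[258.59789817 413.45069306]]
30 [[261.30466664 401.50614644]]
40 [[264.71956199 386.43674647]]
48 [[267.47696496 374.26875771]]
50 [[268.16989225 371.21097777]]
58 [[270.95604178 358.91613495]]
from [518.  359.4  30.3] psi 24.05 F [0.6 0.2 0.5] -> dp [-619.5  117.1   30.3] yaw 0 t 15.6 rows 11.0
```

The s3 tips work out at z≈152 with the TCP at 133, so the fingertips stand about 19 mm behind the TCP reading. That explains the miss over the 48 mm handle. I'll open, recentre, and descend about 28 mm more in small steps while watching the force.

Emit:
carry_out --targets '[{"dp": [0, -4, -6], "yaw": 0}, {"dp": [0, -4, -6], "yaw": 0}, {"dp": [0, -4, -6], "yaw": 0}, {"dp": [0, -4, -6], "yaw": 0}, {"dp": [0, -4, -6], "yaw": 0}, {"dp": [0, -4, -6], "yaw": 0}, {"dp": [0, -4, -6], "yaw": 0}]' --fingers 1

```text
clock: 16.48
eef_pos: [516.4, 363.0, 36.0]
tcp_rot: [3.142, 0.0, 0.42]
contact_force: [0.1, -0.9, -0.1]
opening: 1.0
grasp_force: 0.0
```

Emit:
carry_out --targets '[{"dp": [0, 0, 8], "yaw": 0}, {"dp": [0, 0, 14], "yaw": 0}, {"dp": [0, 0, 18], "yaw": 0}, {"dp": [0, 0, 18], "yaw": 0}]'

```text
clock: 16.98
eef_pos: [516.1, 362.8, 17.4]
tcp_rot: [3.141, 0.001, 0.42]
contact_force: [-0.7, 0.5, 0.3]
opening: 0.997
grasp_force: 0.0
```

Emit:
carry_out --targets '[{"dp": [0, 0, 3], "yaw": 0}, {"dp": [0, 0, 6], "yaw": 0}, {"dp": [0, 0, 6], "yaw": 0}]'

```text
clock: 17.35
eef_pos: [516.2, 362.9, 11.8]
tcp_rot: [3.142, 0.0, 0.42]
contact_force: [-0.8, 0.5, -0.6]
opening: 0.998
grasp_force: 0.0
```

Emit:
carry_out --targets '[{"dp": [0, 0, 4], "yaw": 0}, {"dp": [0, 0, 8], "yaw": 0}, {"dp": [0, 0, 8], "yaw": 0}]'

```text
clock: 17.73
eef_pos: [516.1, 362.8, 3.5]
tcp_rot: [3.141, 0.001, 0.42]
contact_force: [0.7, -0.3, -0.6]
opening: 1.003
grasp_force: 0.0
```

Emit:
carry_out --targets '[{"dp": [0, 0, 0], "yaw": 0}, {"dp": [0, 0, 0], "yaw": 0}, {"dp": [0, 0, 0], "yaw": 0}, {"dp": [0, 0, 0], "yaw": 0}]' --fingers -1 --grip_force 25

```text
clock: 18.23
eef_pos: [516.4, 363.2, 4.3]
tcp_rot: [-3.141, -0.0, 0.42]
contact_force: [-2.1, 1.1, 4.3]
opening: 0.745
grasp_force: 28.5
```

```bash
python3 - <<'E'
from g import *
s=r.sense();print(s['opening'],s['grasp_force'])
g(516.4,362.9,2,24.1)
E
```

```text
0.7451906840400798 28.508554995059967
from [516.4 363.2   4.3] psi 24.05 F [-2.1  1.1  4.3] -> dp [-0.2  0.3  2.3] yaw -0.05 t 18.225 rows 1.0
```

The panel handle is gripped at 63 mm. I'll lift it, carry it in front of the lip, and tilt it by pressing its rear underside on the lip's top front edge so it pivots in the grip.

Emit:
carry_out --targets '[{"dp": [0, 0, -20], "yaw": 0}, {"dp": [0, 0, -60], "yaw": 0}, {"dp": [0, 0, -110], "yaw": 0}, {"dp": [0, 0, -125], "yaw": 0}, {"dp": [0, 0, -125], "yaw": 0}]'

```text
clock: 18.85
eef_pos: [516.6, 363.1, 129.8]
tcp_rot: [-3.141, -0.002, 0.42]
contact_force: [-0.3, 0.7, -5.1]
opening: 0.741
grasp_force: 30.8
```

```bash
python3 - <<'E'
from g import *
s=r.sense();print(s['opening'],s['grasp_force'])
g(437.2,43.9,125,-2.5)
E
```

```text
0.7414727837111078 30.831629633903503
from [516.6 363.1 129.8] psi 24.05 F [-0.3  0.7 -5.1] -> dp [-202.6  259.1    4.8] yaw 26.55 t 18.85 rows 6.0
```

Emit:
carry_out --targets '[{"dp": [-50, 65, 0], "yaw": 7}, {"dp": [-100, 130, 0], "yaw": 14}, {"dp": [-150, 195, 0], "yaw": 21}, {"dp": [-190, 243, 0], "yaw": 26.5}, {"dp": [-202, 259, 0], "yaw": 26.5}, {"dp": [-202, 259, 0], "yaw": 26.5}, {"dp": [-202, 259, 0], "yaw": 26.5}, {"dp": [-202, 259, 0], "yaw": 26.5}]'

```text
clock: 19.85
eef_pos: [437.6, 44.9, 128.5]
tcp_rot: [-3.141, 0.001, -0.043]
contact_force: [-0.7, 0.1, -4.4]
opening: 0.737
grasp_force: 31.5
```

```bash
python3 - <<'E'
from g import *
g(437.2,43.9,90,-2.5)
# panel rear edge in scene vs lip: bright mask corners
s=r.grab_frame("scene");t=r.grab_frame("top");np.save("s5.npy",s);np.save("t5.npy",t)
P=lambda b,z:[611+b[0]*.99905+b[1]*.0436,36.3-b[0]*.0436+b[1]*.99905,z]
print(proj("scene",[P((-94,70),131),P((-94,-70),131),P((-254,70),131)]),proj("top",[P((-94,70),131),P((-94,-70),131),P((-254,-70),131),P((-254,70),131)]))
E
```

```text
from [437.6  44.9 128.5] psi -2.44 F [-0.7  0.1 -4.4] -> dp [-0.4  1.1 38.5] yaw 0.06 t 19.85 rows 1.0
[[304.58769273 171.7994483 ]
 [247.21700298 178.05409426]
 [289.13924909 137.94246453]] [[221.21730706 163.36946931]
 [265.46763446 167.17552128]
 [261.02214036 217.53870828]
 [215.4792371  213.50701126]]
```

Emit:
carry_out --targets '[{"dp": [0, 1, 25], "yaw": 0}, {"dp": [0, 1, 40], "yaw": 0}, {"dp": [0, 1, 47], "yaw": 0}, {"dp": [0, 1, 52], "yaw": 0}]'

```text
clock: 20.45
eef_pos: [436.0, 43.5, 76.7]
tcp_rot: [3.141, 0.003, -0.042]
contact_force: [-8.0, 1.5, 5.7]
opening: 0.74
grasp_force: 32.8
```

Emit:
carry_out --targets '[{"dp": [0, 0, 3], "yaw": 0}, {"dp": [0, 0, 6], "yaw": 0}, {"dp": [0, 0, 9], "yaw": 0}]'

```text
clock: 20.82
eef_pos: [434.8, 43.3, 67.9]
tcp_rot: [3.141, 0.005, -0.043]
contact_force: [-11.8, 1.9, 6.4]
opening: 0.739
grasp_force: 33.4
```

Emit:
carry_out --targets '[{"dp": [0, 0, 3], "yaw": 0}, {"dp": [0, 0, 6], "yaw": 0}, {"dp": [0, 0, 9], "yaw": 0}, {"dp": [0, 0, 12], "yaw": 0}]'

```text
clock: 21.32
eef_pos: [433.5, 43.3, 55.5]
tcp_rot: [3.141, 0.007, -0.043]
contact_force: [-12.5, 2.0, 4.0]
opening: 0.741
grasp_force: 33.4
```

```bash
python3 - <<'E'
from g import *
s=r.sense();print(s['opening'],s['grasp_force'],s['wrist_torque'])
g(437.2,43.9,90,-2.5)
E
```

```text
0.7407095747498691 33.43808948993683 [0.34191621 1.75750492 0.02172381]
from [433.5  43.3  55.5] psi -2.46 F [-12.5   2.    4. ] -> dp [  3.7  -0.7 -34.5] yaw 0.04 t 21.325 rows 1.0
```

Emit:
carry_out --targets '[{"dp": [0, 0, -20], "yaw": 0}, {"dp": [0, 0, -50], "yaw": 0}, {"dp": [0, 0, -80], "yaw": 0}, {"dp": [0, 0, -85], "yaw": 0}, {"dp": [0, 0, -85], "yaw": 0}]'

```text
clock: 21.95
eef_pos: [437.4, 43.2, 140.7]
tcp_rot: [-3.142, -0.0, -0.043]
contact_force: [-0.9, 0.6, -4.1]
opening: 0.743
grasp_force: 32.6
```

```bash
python3 - <<'E'
from g import *
s=r.sense();p=s['eef_pos'];g(606,36.5,140,-2.5)
im=r.grab_frame("scene");np.save("s6.npy",im);gr=im.astype(int).mean(2)
# predicted panel corners for tilts
def corners(th,h=37,up=33):
    t=np.radians(th);a=np.radians(-2.5);out=[]
    for X,Y in((80,70),(80,-70),(-80,70),(-80,-70)):
        x=X*np.cos(t)+h*np.sin(t);z=X*np.sin(t)-h*np.cos(t)
        out.append([p[0]+x*np.cos(a)-Y*np.sin(a),p[1]+x*np.sin(a)+Y*np.cos(a),p[2]+up+z])
    return out
for th in(0,20,26,32):print(th,np.round(proj("scene",corners(th)),1).tolist())
m=cv2.morphologyEx((gr>150).astype(np.uint8),cv2.MORPH_OPEN,np.ones((2,2)));
for c in cv2.findContours(m,cv2.RETR_EXTERNAL,cv2.CHAIN_APPROX_NONE)[0]:
    x,y,w,h=cv2.boundingRect(c)
    if cv2.contourArea(c)>60 and 200<x+w/2<350 and 90<y<260: print((x,y,w,h),cv2.approxPolyDP(c,2,True)[:,0].tolist())
E
```

```text
from [437.4  43.2 140.7] psi -2.45 F [-0.9  0.6 -4.1] -> dp [168.8  -0.5   0.7] yaw 0.05 t 21.95 rows 3.0
0 [[304.5, 169.9], [246.9, 176.2], [289.0, 136.2], [237.2, 141.2]]
20 [[306.1, 161.5], [247.2, 167.7], [290.2, 147.6], [238.4, 152.8]]
26 [[306.4, 158.3], [247.2, 164.5], [290.7, 150.9], [238.9, 156.2]]
32 [[306.6, 154.8], [247.1, 161.0], [291.2, 154.1], [239.4, 159.5]]
(283, 233, 27, 12) [[283, 235], [285, 243], [309, 241], [306, 238], [289, 238], [293, 235], [302, 236], [304, 233]]
(273, 219, 12, 14) [[280, 219], [279, 225], [273, 226], [275, 232], [284, 231]]
(210, 209, 25, 17) [[232, 209], [219, 214], [219, 217], [210, 221], [210, 224], [219, 222], [221, 225], [233, 220]]
(230, 190, 94, 95) [[311, 199], [309, 206], [305, 208], [255, 213], [251, 206], [246, 205], [247, 203], [290, 198], [284, 198], [277, 190], [243, 193], [246, 210], [242, 203], [235, 209], [240, 223], [230, 233], [238, 232], [247, 224], [248, 218], [250, 244], [259, 284], [260, 270], [254, 247], [253, 218], [307, 211], [312, 226], [323, 227]]
(241, 153, 64, 12) [[241, 154], [248, 164], [304, 159], [302, 155], [294, 155], [293, 159], [258, 162], [263, 159], [291, 156], [259, 158], [249, 153]]
```

The rear-edge corners at scene px (248,164) and (304,159) match a tilt of about 26°, which is what I want. I'll carry the panel over the opening.

Emit:
carry_out --targets '[{"dp": [55, 0, 0], "yaw": 0}, {"dp": [110, 0, 0], "yaw": 0}, {"dp": [160, 0, 0], "yaw": 0}, {"dp": [169, 0, 0], "yaw": 0}, {"dp": [169, 0, 0], "yaw": 0}]'

```text
clock: 22.62
eef_pos: [605.2, 35.8, 139.0]
tcp_rot: [3.141, 0.003, -0.043]
contact_force: [-0.4, -0.4, -3.6]
opening: 0.74
grasp_force: 32.5
```

```bash
cat > v.py <<'E'
from g import *
def view(th,h=37,up=33):
    s=r.sense();p=s['eef_pos'];im=r.grab_frame("scene");gr=im.astype(int).mean(2)
    t=np.radians(th);a=s['tcp_rot'][2];out=[]
    for X,Y in((80,70),(80,-70),(-80,70),(-80,-70)):
        x=X*np.cos(t)+h*np.sin(t);z=X*np.sin(t)-h*np.cos(t)
        out.append([p[0]+x*np.cos(a)-Y*np.sin(a),p[1]+x*np.sin(a)+Y*np.cos(a),p[2]+up+z])
    a=np.radians(-2.5);c,sn=np.cos(a),np.sin(a);o=np.array(out)-[611,36.3,0]
    print("bed corners",np.round(np.c_[o[:,0]*c+o[:,1]*sn,-o[:,0]*sn+o[:,1]*c,o[:,2]],1).tolist());print("px",np.round(proj("scene",out),1).tolist())
    m=cv2.morphologyEx((gr>150).astype(np.uint8),cv2.MORPH_OPEN,np.ones((2,2)));
    for c in cv2.findContours(m,cv2.RETR_EXTERNAL,cv2.CHAIN_APPROX_NONE)[0]:
        x,y,w,h=cv2.boundingRect(c)
        if cv2.contourArea(c)>60 and 235<x+w/2<350 and 120<y<260: print((x,y,w,h),cv2.approxPolyDP(c,2,True)[:,0].tolist())
E
python3 - <<'E'
from v import *
view(26); g(606,36.5,92,-2.5)
E
```

```text
bed corners [[82.3, 69.3, 173.8], [82.4, -70.7, 173.8], [-61.5, 69.2, 103.7], [-61.4, -70.8, 103.7]]
px [[327.8, 203.6], [260.7, 211.7], [307.1, 188.9], [249.3, 195.5]]
(283, 232, 27, 17) [[307, 234], [302, 232], [303, 238], [300, 234], [283, 234], [287, 248], [292, 247], [290, 245], [293, 243], [294, 247], [299, 244], [305, 246], [304, 242], [309, 241]]
(230, 191, 98, 94) [[323, 199], [314, 196], [272, 200], [270, 194], [265, 195], [261, 191], [244, 193], [245, 208], [241, 203], [235, 209], [240, 223], [230, 233], [238, 232], [247, 224], [248, 218], [250, 244], [259, 284], [260, 269], [254, 247], [255, 231], [252, 218], [261, 216], [264, 211], [327, 204]]
from [604.4  35.9 139.3] psi -2.46 F [-0.5 -0.1 -4.3] -> dp [ 1.5 -0.7 47.3] yaw 0.04 t 22.675 rows 1.0
```

Emit:
carry_out --targets '[{"dp": [2, -0.5, 15], "yaw": 0}, {"dp": [2, -0.5, 30], "yaw": 0}, {"dp": [2, -0.5, 42], "yaw": 0}, {"dp": [2, -0.5, 48], "yaw": 0}, {"dp": [2, -0.5, 48], "yaw": 0}]'

```text
clock: 23.3
eef_pos: [607.9, 36.3, 92.5]
tcp_rot: [3.141, 0.001, -0.043]
contact_force: [0.1, 0.3, -4.1]
opening: 0.741
grasp_force: 32.4
```

```bash
python3 - <<'E'
from v import *
view(26)
E
```

```text
bed corners [[85.0, 70.0, 127.3], [85.1, -70.0, 127.3], [-58.8, 69.8, 57.1], [-58.7, -70.2, 57.1]]
px [[326.5, 221.5], [261.2, 229.7], [306.4, 204.6], [250.0, 211.4]]
(283, 233, 27, 16) [[283, 235], [288, 248], [293, 247], [293, 242], [305, 246], [304, 242], [309, 240], [295, 238], [296, 235], [304, 236], [307, 233]]
(302, 199, 15, 11) [[312, 199], [302, 205], [302, 209], [316, 209]]
(230, 192, 97, 93) [[243, 195], [245, 208], [241, 203], [235, 209], [239, 214], [240, 223], [230, 233], [238, 232], [247, 224], [248, 218], [250, 244], [260, 284], [252, 222], [255, 215], [262, 230], [326, 221], [318, 214], [273, 217], [261, 207], [252, 209], [246, 205], [247, 203], [265, 201], [265, 197], [258, 192]]
(274, 187, 25, 10) [[298, 187], [278, 189], [274, 196], [298, 193]]
```

Emit:
carry_out --targets '[{"dp": [0, 0, 4], "yaw": 0}, {"dp": [-8, 0, 4], "yaw": 0}, {"dp": [-17, 0, 4], "yaw": 0}, {"dp": [-26, 0, 4], "yaw": 0}, {"dp": [-32, 0, 4], "yaw": 0}, {"dp": [-32, 0, 4], "yaw": 0}]'

```text
clock: 24.1
eef_pos: [576.3, 37.8, 89.2]
tcp_rot: [-3.142, -0.001, -0.043]
contact_force: [3.3, -0.6, -7.6]
opening: 0.741
grasp_force: 31.9
```

```bash
python3 - <<'E'
from v import *
view(26)
E
```

```text
bed corners [[53.4, 70.0, 124.1], [53.5, -70.0, 124.1], [-90.4, 69.9, 53.9], [-90.3, -70.1, 53.9]]
px [[322.0, 213.0], [258.5, 220.9], [303.0, 197.8], [248.0, 204.2]]
(283, 232, 27, 17) [[309, 239], [295, 238], [303, 233], [306, 235], [304, 232], [283, 235], [287, 239], [285, 243], [288, 248], [290, 245], [292, 247], [291, 243], [299, 244]]
(230, 192, 92, 93) [[318, 208], [310, 206], [271, 210], [267, 206], [249, 207], [247, 203], [262, 202], [266, 199], [262, 192], [243, 193], [246, 208], [240, 204], [235, 209], [239, 212], [240, 223], [230, 233], [238, 232], [247, 224], [248, 218], [250, 244], [259, 284], [260, 269], [254, 247], [253, 217], [269, 219], [301, 216], [306, 213], [318, 214], [321, 212]]
```

Emit:
carry_out --targets '[{"dp": [2, 0, 4.5], "yaw": 0}, {"dp": [5, 0, 9], "yaw": 0}, {"dp": [6.5, 0, 12], "yaw": 0}, {"dp": [7.5, 0, 15], "yaw": 0}, {"dp": [7.5, 0, 15], "yaw": 0}]'

```text
clock: 24.78
eef_pos: [586.9, 37.2, 75.3]
tcp_rot: [-3.142, -0.006, -0.043]
contact_force: [6.1, -2.6, 5.1]
opening: 0.743
grasp_force: 34.0
```

```bash
python3 - <<'E'
from v import *
view(15)
E
```

```text
bed corners [[62.7, 69.9, 93.3], [62.8, -70.1, 93.3], [-91.8, 69.8, 51.9], [-91.7, -70.2, 51.9]]
px [[322.0, 226.5], [259.2, 234.5], [302.8, 198.1], [247.8, 204.5]]
(283, 232, 27, 17) [[305, 232], [284, 234], [286, 246], [290, 248], [288, 244], [293, 243], [295, 246], [298, 242], [309, 241], [308, 238], [291, 238], [295, 235], [306, 235]]
(299, 199, 17, 11) [[312, 199], [309, 199], [309, 203], [302, 203], [299, 209], [308, 208], [310, 205], [315, 208]]
(230, 192, 92, 93) [[243, 193], [246, 208], [240, 204], [235, 209], [238, 211], [240, 223], [230, 233], [238, 232], [247, 224], [248, 218], [250, 244], [260, 284], [260, 269], [254, 247], [253, 219], [256, 219], [260, 231], [320, 224], [321, 221], [315, 214], [272, 217], [266, 211], [268, 209], [250, 209], [246, 205], [263, 201], [263, 195], [256, 192]]
(272, 188, 24, 9) [[295, 188], [274, 190], [272, 196], [294, 194]]
```

Emit:
carry_out --targets '[{"dp": [-2, 0, 3], "yaw": 0}, {"dp": [-3, 0, 6], "yaw": 0}, {"dp": [-3, 0, 9], "yaw": 0}, {"dp": [-2, 0, 12], "yaw": 0}, {"dp": [-2, 0, 12], "yaw": 0}]'

```text
clock: 25.45
eef_pos: [584.0, 37.7, 62.8]
tcp_rot: [-3.141, -0.004, -0.043]
contact_force: [5.7, 0.2, 2.9]
opening: 0.744
grasp_force: 34.8
```

```bash
python3 - <<'E'
from v import *
view(7)
E
```

```text
bed corners [[56.8, 70.2, 68.8], [56.9, -69.8, 68.8], [-102.0, 70.1, 49.3], [-101.9, -69.9, 49.3]]
px [[320.5, 232.9], [258.9, 240.8], [301.9, 196.4], [247.3, 202.8]]
(285, 239, 21, 6) [[285, 243], [302, 244], [300, 242], [305, 240], [285, 240]]
(298, 199, 18, 13) [[312, 199], [298, 211], [315, 208]]
(230, 192, 94, 93) [[243, 193], [246, 210], [242, 203], [235, 209], [239, 212], [240, 223], [230, 233], [238, 232], [247, 224], [248, 218], [250, 244], [260, 284], [260, 269], [254, 247], [253, 218], [259, 234], [271, 233], [270, 229], [308, 225], [307, 229], [323, 225], [320, 219], [271, 219], [266, 210], [250, 210], [246, 205], [261, 202], [263, 199], [258, 199], [255, 192]]
(272, 188, 24, 12) [[295, 189], [279, 189], [272, 199], [295, 197]]
```

Emit:
carry_out --targets '[{"dp": [3, 0, 3], "yaw": 0}, {"dp": [5, 0, 5.5], "yaw": 0}, {"dp": [7, 0, 8], "yaw": 0}, {"dp": [7, 0, 8], "yaw": 0}]'

```text
clock: 26.0
eef_pos: [588.7, 37.2, 53.6]
tcp_rot: [-3.142, 0.0, -0.043]
contact_force: [4.2, 0.7, 2.1]
opening: 0.739
grasp_force: 35.0
```

```bash
python3 - <<'E'
from v import *
view(1)
E
```

```text
bed corners [[58.3, 70.0, 51.0], [58.4, -70.0, 51.0], [-101.7, 69.9, 48.2], [-101.6, -70.1, 48.2]]
px [[319.9, 239.1], [258.9, 247.1], [301.8, 196.8], [247.3, 203.2]]
(283, 233, 26, 12) [[283, 235], [286, 244], [308, 240], [295, 239], [296, 233]]
(298, 199, 19, 17) [[312, 199], [309, 199], [310, 208], [304, 205], [304, 209], [298, 215], [310, 214], [316, 209]]
(274, 192, 22, 9) [[295, 193], [279, 193], [274, 200], [295, 198]]
(230, 192, 87, 93) [[243, 193], [246, 208], [244, 209], [241, 203], [235, 209], [240, 223], [230, 233], [238, 232], [247, 224], [248, 218], [250, 244], [260, 284], [252, 220], [258, 219], [261, 234], [316, 226], [289, 226], [270, 222], [263, 210], [252, 211], [250, 206], [246, 205], [257, 202], [255, 192]]
```

Emit:
carry_out --targets '[{"dp": [0, 0, 1.5], "yaw": 0}, {"dp": [0, 0, 1.5], "yaw": 0}]'

```text
clock: 26.3
eef_pos: [588.8, 37.1, 52.5]
tcp_rot: [3.142, -0.0, -0.043]
contact_force: [3.2, 0.7, 2.3]
opening: 0.742
grasp_force: 35.1
```

Emit:
carry_out --targets '[{"dp": [3, 0, -1], "yaw": 0}, {"dp": [7, 0, -1], "yaw": 0}, {"dp": [11, 0, -1], "yaw": 0}, {"dp": [15, 0, -1], "yaw": 0}, {"dp": [19, 0, -1], "yaw": 0}, {"dp": [19, 0, -1], "yaw": 0}]'

```text
clock: 27.05
eef_pos: [608.6, 36.3, 53.6]
tcp_rot: [-3.142, -0.001, -0.043]
contact_force: [1.0, 0.7, -3.3]
opening: 0.742
grasp_force: 34.5
```

Emit:
carry_out --targets '[{"dp": [2, 0, 1], "yaw": 0}, {"dp": [4, 0, 1], "yaw": 0}, {"dp": [4, 0, 1], "yaw": 0}]'

```text
clock: 27.42
eef_pos: [611.7, 36.2, 52.5]
tcp_rot: [3.142, 0.0, -0.043]
contact_force: [-1.8, 0.2, -0.7]
opening: 0.74
grasp_force: 34.7
```

Emit:
carry_out --targets '[{"dp": [2, 0, 0], "yaw": 0}, {"dp": [3, 0, 0], "yaw": 0}, {"dp": [3, 0, 0], "yaw": 0}]'

```text
clock: 27.8
eef_pos: [615.0, 36.1, 52.6]
tcp_rot: [-3.142, -0.0, -0.043]
contact_force: [-1.3, -0.7, -1.2]
opening: 0.737
grasp_force: 34.7
```

Emit:
carry_out --targets '[{"dp": [2, 0, 0], "yaw": 0}, {"dp": [2, 0, 0], "yaw": 0}]'

```text
clock: 28.05
eef_pos: [617.0, 36.0, 52.6]
tcp_rot: [-3.142, -0.0, -0.043]
contact_force: [-1.2, -0.2, -1.8]
opening: 0.745
grasp_force: 34.7
```

Emit:
carry_out --targets '[{"dp": [2, 0, 0], "yaw": 0}, {"dp": [2, 0, 0], "yaw": 0}]'

```text
clock: 28.3
eef_pos: [617.6, 35.9, 52.3]
tcp_rot: [3.142, 0.003, -0.043]
contact_force: [-5.5, -0.4, 1.7]
opening: 0.742
grasp_force: 35.0
```

Emit:
carry_out --targets '[{"dp": [2, 0, 0], "yaw": 0}, {"dp": [2, 0, 0], "yaw": 0}]'

```text
clock: 28.55
eef_pos: [617.8, 35.9, 52.0]
tcp_rot: [3.142, 0.006, -0.044]
contact_force: [-10.5, 1.0, 4.8]
opening: 0.74
grasp_force: 35.3
```

Emit:
carry_out --targets '[{"dp": [-3, 0, 0], "yaw": 0}, {"dp": [-6, 0, 0], "yaw": 0}, {"dp": [-7.5, 0, 0.5], "yaw": 0}, {"dp": [-7.5, 0, 0.5], "yaw": 0}]'

```text
clock: 29.05
eef_pos: [614.5, 36.2, 52.6]
tcp_rot: [-3.141, -0.002, -0.043]
contact_force: [4.8, 0.2, 1.9]
opening: 0.739
grasp_force: 34.9
```

Emit:
carry_out --targets '[{"dp": [0, 0, 0], "yaw": 0}, {"dp": [0, 0, 0], "yaw": 0}, {"dp": [0, 0, 0], "yaw": 0}, {"dp": [0, 0, 0], "yaw": 0}]' --fingers 1

```text
clock: 29.55
eef_pos: [613.1, 36.1, 51.9]
tcp_rot: [3.142, 0.0, -0.043]
contact_force: [-1.1, -0.9, -0.0]
opening: 0.999
grasp_force: 0.0
```

Emit:
carry_out --targets '[{"dp": [0, 0, -20], "yaw": 0}, {"dp": [0, 0, -60], "yaw": 0}, {"dp": [0, 0, -120], "yaw": 0}, {"dp": [0, 0, -170], "yaw": 0}, {"dp": [-200, -230, -170], "yaw": 0}, {"dp": [-200, -230, -170], "yaw": 0}, {"dp": [-200, -230, -170], "yaw": 0}, {"dp": [-200, -230, -170], "yaw": 0}, {"dp": [-200, -230, -170], "yaw": 0}, {"dp": [-200, -230, -170], "yaw": 0}, {"dp": [-200, -230, -170], "yaw": 0}]'

```text
clock: 30.92
eef_pos: [423.5, 274.6, 223.1]
tcp_rot: [-3.141, -0.001, -0.042]
contact_force: [1.3, 0.7, -0.6]
opening: 1.0
grasp_force: 0.0
```

```bash
python3 - <<'E'
from g import *
t=r.grab_frame("top").astype(np.float32).mean(2);s=r.grab_frame("scene").astype(np.float32).mean(2)
b=np.array([613.5,36.3]);a=np.radians(-2.5);R=np.array([[np.cos(a),-np.sin(a)],[np.sin(a),np.cos(a)]])
for n,im in(("top",t),("scene",s)):
    c=proj(n,[np.r_[b,98]])[0].astype(int);x0,y0=c-[16,16];sub=im[y0:y0+32,x0:x0+32]
    m=(sub<70).astype(np.uint8);k,l,st,ce=cv2.connectedComponentsWithStats(m)
    for i in range(1,k):
        if st[i,4]>20:
            ys,xs=np.nonzero(l==i);q=cv2.minAreaRect(((ray(n,np.c_[xs+x0,ys+y0],90)[:,:2]-b)@R).astype(np.float32));print(n,"handle px",st[i],ce[i]+[x0,y0],"bed",np.round(q[0],1),np.round(q[1],1),round(q[2],1))
    print(n,"expect top, foot of handle",proj(n,[np.r_[b,98],np.r_[b,56]]))
# panel plane brightness profile along bed x at y=+-50 in top
im=cv2.GaussianBlur(t,(3,3),0)
for y in(-50,50):
    u=np.arange(-80,81,8);q=proj("top",[np.r_[R@np.array([x,y])+b,56] for x in u]).astype(np.float32);print(y,cv2.remap(im,q[:,:1],q[:,1:],cv2.INTER_LINEAR)[:,0].astype(int))
E
```

```text
top handle px [ 8 18 17  6 60] [245.98333333 143.43333333] bed [-10.1   0.9] [54.4 13.2] 86.6
top expect top, foot of handle [[246.54409357 139.81159686]
 [246.93567839 143.98838325]]
scene handle px [  4  17  27  15 332] [284.85843373 219.65060241] bed [19.8 -3.2] [66.8 42.8] 89.1
scene expect top, foot of handle [[284.83790467 211.12721259]
 [284.22703471 224.94220311]]
-50 [210 205 190 188 192 192 190 191 191 190 190 190 190 190 176 159 158 158
 152 104  72]
50 [207 208 202 193 197 196 196 196 196 183 138 144 187 197 187 166 161 161
 163 117  68]
```

```bash
python3 - <<'E'
from g import *
t=r.grab_frame("top").astype(np.float32).mean(2);s=r.grab_frame("scene").astype(np.float32).mean(2);t0=np.load("t.npy").astype(np.float32).mean(2)
def prof(n,im,b,ang,z,us,ys):
    a=np.radians(ang);R=np.array([[np.cos(a),-np.sin(a)],[np.sin(a),np.cos(a)]]);out=0
    for y in ys:
        q=proj(n,[np.r_[R@np.array([x,y])+b,z] for x in us]).astype(np.float32);out=out+cv2.remap(im,q[:,:1],q[:,1:],cv2.INTER_CUBIC)[:,0]
    return (out/len(ys)).astype(int)
u=np.arange(-84,-40,2);ys=range(-24,25,4)
print(u)
print("orig panel",prof("top",t0,np.array([516.4,362.9]),24.1,6,u,ys))
print("orig panel +",prof("top",t0,np.array([516.4,362.9]),24.1,6,-u,ys))
b=np.array([613.5,36.3])
print("now top z56",prof("top",t,b,-2.5,56,u,ys));print("now top+ z56",prof("top",t,b,-2.5,56,-u,ys))
print("now scene z56",prof("scene",s,b,-2.5,56,u,ys))
u2=np.arange(-84,-54,2);print(u2);print("lip top z78",prof("top",t,b,-2.5,78,u2,ys),"lip scene z78",prof("scene",s,b,-2.5,78,u2,ys))
a=np.radians(-2.5);R=np.array([[np.cos(a),-np.sin(a)],[np.sin(a),np.cos(a)]])
for n in("top","scene"):
    q=proj(n,[np.r_[R@np.array([x,y])+b,z] for x in(-7,7) for y in(-32,32) for z in(56,98)]);print(n,"handle bbox",q.min(0),q.max(0))
print(r.sense()['clock'])
E
```

```text
[-84 -82 -80 -78 -76 -74 -72 -70 -68 -66 -64 -62 -60 -58 -56 -54 -52 -50
 -48 -46 -44 -42]
orig panel [133 144 162 177 187 191 191 191 191 190 190 185 174 160 149 148 159 173
 183 188 189 189]
orig panel + [142 151 163 176 186 191 192 191 191 191 189 183 172 159 149 149 159 172
 183 187 188 189]
now top z56 [210 210 210 210 210 211 211 209 204 198 189 176 160 148 147 158 174 185
 190 191 191 189]
now top+ z56 [ 75  66  63  68  77  91 110 130 147 158 163 162 156 145 133 125 126 134
 145 154 159 160]
now scene z56 [ 94  96 105 118 123 121 118 120 136 159 172 172 164 146 124 103  87  81
  81  81  82  80]
[-84 -82 -80 -78 -76 -74 -72 -70 -68 -66 -64 -62 -60 -58 -56]
lip top z78 [210 210 211 211 208 203 197 188 173 157 147 148 162 178 187] lip scene z78 [186 186 185 185 185 188 187 170 145 128 115 101  96  95  94]
top handle bbox [236.65094715 136.98216835] [256.49457923 146.74201905]
scene handle bbox [270.12937969 207.53994669] [299.3191978 228.6386283]
31.125
```

The panel's groove marks put its centre within about 1 mm of the seat and level, and the handle is centred across. The arm is clear, so I'm handing in.

```bash
python3 -c "
from rig import r
print(r.sign_off())"
```

```text
the job is handed in; nothing more can be done
None
```

I handed the job in at about 31 s, and the hand-in gave no verdict. By my own checks the scrap is in the tray, the scraper stands upright on the mat, and the cover panel lies flat, centred to about 1 mm between lip and head.

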